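Zero a reflectometer head, then key it onto the sprung port and hold it home

TASK

Take the knurled reflectometer head out of its parking stand and zero it by touching its tip gently on the contact of the blue short standard and then on that of the red load standard. Then set it upright over the port of the test fixture and turn it under a light push, without forcing it, until one of the keyways hidden in its skirt drops over the port's index pin. Push it fully home and finish while still holding it there, the sprung port pressed about halfway down its travel, for the sweep; leave the other things on the bench where they are.

Things in the scene. Friction and masses are not known exactly. Their poses are not given: they have to be found in the camera images.
- probe: cordless reflectometer head, stubby and round, standing upright tip down in its stand: knurled steel collar 42 mm in diameter, orange band and black cap on top; grip it 20 to 52 mm above its lower rim, top 61 mm above the rim; about 160 g. Origin at the centre of the lower rim, z up along its axis
- probe_rim (a point): same point as the head's origin. The skirt is open below: cavity 30 mm across and 24 mm deep; in its wall four keyways 5.4 mm wide, 90 degrees apart, open at the rim and hidden from outside
- probe_tip (a point): end of the head's brass tip, 5 mm thick, on its axis, 6 mm below the rim while free; sprung: gives up to 8 mm, 1 N at first touch and 0.25 N more per mm
- stand_seat (a point): centre of the grey parking stand's seat, 20 mm above the bench, on which the head's rim rests. The fixed foot is 72 mm across; a centring boss 25.6 mm across rises 6 mm into the skirt, so lift the head straight up 15 mm or more before moving sideways
- short_std: short standard: steel disc 29 mm across with a BLUE ring round a brass contact 12 mm across in the middle, on one half of the aluminium calibration block (46 x 104 x 18 mm, fixed); which half varies. Origin under the disc's centre, 8 mm below the contact
- short_point (a point): centre of the short standard's brass contact, top face, 26 mm above the bench
- load_std: load standard: as the short standard but with a RED ring, on the other half of the block, 50 mm away. Origin under the disc's centre, 8 mm below the contact
- load_point (a point): centre of the load standard's brass contact, top face, 26 mm above the bench
- test_fixture: aluminium die-cast box 80 x 90 x 32 mm, fixed to the bench; the sprung port stands in the middle of its top. Origin under its centre, z up. Mind the computer monitor between the robot and the left part of the bench: its screen reaches 420 mm above the bench and runs from about x 0.38, y 0.29 to x 0.18, y -0.22; pass above it
- port_shoulder (a point): centre of the port's flat steel shoulder (51 mm across), 44 mm above the bench while free; moves down with the port. The head is home when its rim sits on it
- port_spigot (a point): centre of the top of the hollow brass spigot that stands on the shoulder: 28 mm across, bore 16 mm, 18 mm high, its upper 3 mm tapering to 24 mm; it enters the head's skirt with 1 mm to spare all round
- port_pin (a point): point on the spigot's axis level with the upper side of its one index pin, 11 mm above the shoulder. The pin is 4 mm thick and sticks out 5 mm sideways; its direction varies and is not told. The rim rests on it until a keyway is over it (within some 3 degrees). A turn of up to 90 degrees, either way, under a 5 to 9 N push finds it; past 0.3 N m the pin's sleeve slips round
- port_float (a joint): how far the whole port (shoulder, spigot and pin) is pressed down into the fixture, m: 0 free, 0.006 at the stop; spring, 4 N to start and 1.2 N more per mm
- load_n: bystander, loose: white stepped coaxial termination 21 mm across, 32 mm high, standing; origin under its centre
- adapter_n: bystander, loose: gold-coloured stepped coaxial adapter 20 mm across, 34 mm high, standing; origin under its centre
- jar: bystander, loose: screw-top specimen jar 47 mm across, 50 mm high, white lid, standing; origin under its centre
Mind the look-alikes: they are no part of the job. What is shaped like the probe but pink is not meant.

How it is judged:
By the outcome, as a careful person would: the job done as asked, in the order asked, and still so for the second after the job is handed in, while the arm keeps its last pose, push and grip.
It also fails if it takes over 67 s, if anything falls off the work surface, if the arm or the gripper's body presses on something with over 40 N, if the wrist force passes 120 N, or if a joint passes its speed limit or range.

ROBOT

A 6-joint arm with a two-finger parallel gripper is mounted at the origin on the work surface; the furniture and walls round the work are solid. World frame = base frame: x ahead of the robot, y to its left, z up, the work surface at z = 0. Lengths are in mm, angles in rad, forces in N, time in s.
With the tool pointing down it reaches from about 250 to 775 mm from the base axis. Payload 8.9 kg.
Tool frame: the origin (TCP) lies at the very end of the fingers, on their centre line; the grasp point (between the pads) lies grip_depth behind it (grip_depth is the distance from the TCP to the grasp point, in mm); z points along the fingers, y is the line along which they close (so a half turn about z gives the same grasp; the last joint's range is limited). The gripper opens to 85 mm and grips with 20 to 120 N. Pads are 22 mm wide; open, the fingers measure 114 mm over their backs; the gripper's body (76 mm by 85 mm) begins 54 mm behind the grasp point. The pads swing forward as they close: fully open they stand 13 mm farther back than shut.
Start: joints at [1.142, 0.291, -0.153, 1.127, 0, 1.431], TCP at [150.018, 503.108, 205.705] pointing down, gripper open.
Joint ranges: [-2.52, 2.52], [-0.91, 1.74], [-1.3, 1.37], [-1.96, 2.02], [-1.52, 1.47], [-3.14, 3.14]. Speed limits (rad/s): [2.22, 2.22, 2.79, 3.14, 3.14, 3.14].

INTERFACE

Orientations are given as a rotation vector (axis times angle).
In Python, from workcell import get_state, read_camera, camera_info, finish_job, grip_depth gives the robot as it stands.
- The arm moves only by the tool apply_moves, never from a script. Its argument "series" is a list that holds one entry, the list of rows, each a list of 5 numbers: the opening in per cent of the stroke, from 0 (shut) to 100 (fully open), then the shift along the tool's x, y, z in mm, then the turn about the tool's z in rad. A call has 1 to 10 rows; each row is the pose to reach, as a shift and turn from the pose commanded when the call began, along the tool's axes at that moment; what a row does not reach only later rows make up. A row lasts 1/8 s, in which the tool goes at most 62.5 mm and 10.7 degrees, less where a joint would pass 70% of its speed; a pose out of reach is approached as far as the arm can. A call with a gripper value outside its range is refused whole. The fingers move at their own pace and stop on an object; "force" is the grip in N (left out, the last holds). Time passes only in rows, so rows that repeat a pose let the fingers close. It gives the time, the measured TCP pose, the force, the opening and the grip force at its end, in the units of the state.
- get_state(): the state, without advancing time (a new reading comes with each control period).
- read_camera(name): name is "scene" or "side" or "wrist"; returns the picture (400x640x3 uint8, blue, green, red); there is no depth.
- camera_info(name): a dict with "fx", "fy", "cx", "cy" (pixels), "R" (3x3) and "t" (3): a world point X has camera coordinates R X + t. Camera axes: x right, y down, z forward; pixel columns grow to the right and rows downward; lengths in mm; the calibration is good to about 2 mm. A picture is of the moment at which its call begins: read the wrist's pose just before it. camera_info takes no time and is no camera call; for the wrist camera it gives the pose at the moment of the call.
- finish_job(): hands the job in; it is judged then, once.
The state is a dict: "time_s": time; "q": joint angles; "dq": joint speeds; "tau": joint torques, N m; "eef_pos": TCP position; "eef_rot": TCP orientation; "force": force on the tool from outside, world axes, zero at the start; "torque": the same for the moment, N m; "opening": finger opening in mm; "grasp_force": force on a finger pad.
Only numpy, scipy, OpenCV 4.12 (cv2) and the standard library are available. Lean on these libraries where they do the work, as an engineer would, in place of code of your own. Each camera call takes 0.05 s, during which the arm holds its last target. There are 200 camera calls.

## Working session

There is one attempt and no reset: what is moved stays moved. The work goes in short steps, Python scripts to look and compute and a tool call to move; the robot and the scene stay as the last step left them, time stands still between calls to the robot, and variables do not carry over. Pictures are saved under pics/ and viewed, at most 10 in all, crops included, and the job is handed in when it is done.

Besides the shell and the picture viewer there is one more tool, called after "Call:" by a JSON object that holds its "name" and its "arguments". apply_moves: Moves the arm, as the interface text tells. Its arguments: {"type":"object","properties":{"series":{"type":"array","items":{"type":"array","items":{"type":"array","items":{"type":"number"}}}},"force":{"type":"number"}},"required":["series"]}

```bash
mkdir -p pics; ls
python3 - <<'E'
from workcell import *
import cv2
s=get_state();print(s,grip_depth)
a=read_camera("scene");b=read_camera("side")
for n,p in(("scene",a),("side",b)):
    cv2.imwrite(f"pics/{n}0.png",p);i=camera_info(n);print(n,i)
E
```

```text
pics
{'time_s': 0.0, 'q': array([ 1.14169737e+00,  2.91258299e-01, -1.54122742e-01,  1.12672129e+00,
       -2.00221276e-05,  1.43148939e+00]), 'dq': array([ 0.00069944,  0.00227205, -0.00100071,  0.00063154,  0.00170226,
        0.000411  ]), 'tau': array([-1.19926306e-03, -5.37150621e+01,  3.31364715e+01,  1.60361122e-02,
       -3.47516598e-04,  3.01264242e-05]), 'eef_pos': array([149.82562223, 502.66739831, 205.14509684]), 'eef_rot': array([-4.53562879e-01, -3.10832772e+00,  1.97776600e-03]), 'force': array([-0.01067374, -0.30528184,  0.96466236]), 'torque': array([0.00717844, 0.05694389, 0.01899032]), 'grasp_force': 0.0, 'opening': 85.58018858646558} 18.700000000000003
scene {'fx': 456.4006014620196, 'fy': 456.4006014620196, 'cx': 320.59153903029755, 'cy': 201.7682734509146, 'R': array([[ 0.61168045, -0.79093955,  0.01617561],
       [-0.45046017, -0.36503038, -0.81476282],
       [ 0.65033273,  0.49108803, -0.57956871]]), 't': array([-427.98914639,  195.63028174,  703.39035377])}
side {'fx': 489.31403911782223, 'fy': 489.31403911782223, 'cx': 317.6981720585529, 'cy': 190.6938161160941, 'R': array([[ 0.86247664, -0.50554554, -0.02361692],
       [-0.32223562, -0.51256351, -0.79589123],
       [ 0.39025409,  0.69404781, -0.60497883]]), 't': array([-451.83368641,   95.88221103,  851.97289249])}
```

View pics/scene0.png

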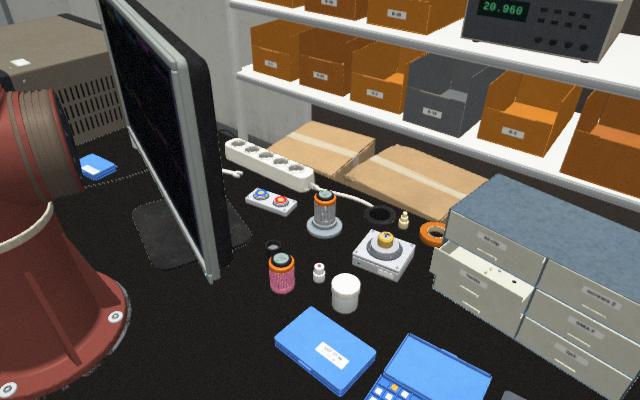

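View pics/side0.png

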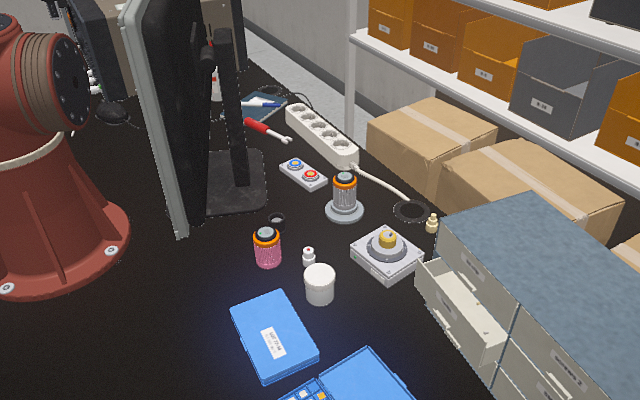

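The scene and side views show the head on its grey stand (scene ≈(325,210)), the pink decoy at (282,270), the calibration block with blue at (262,195) and red at (281,202), and the fixture port at (386,243). I'll cast rays from both views.

```bash
cat > h.py <<'E'
import numpy as np, cv2
from workcell import *
def ray(i,uv):
    d=np.array([(uv[0]-i["cx"])/i["fx"],(uv[1]-i["cy"])/i["fy"],1.]);R=np.array(i["R"])
    return -R.T@np.array(i["t"]),R.T@d
def onz(i,uv,z):
    c,d=ray(i,uv);return (c+d*(z-c[2])/d[2]).round(1)
def proj(i,X):
    c=np.array(i["R"])@np.array(X,float)+np.array(i["t"]);return np.array([i["fx"]*c[0]/c[2]+i["cx"],i["fy"]*c[1]/c[2]+i["cy"]]).round(1)
def two(i,a,j,b):
    c,d=ray(i,a);e,f=ray(j,b);s=np.linalg.lstsq(np.c_[d,-f],e-c,rcond=None)[0]
    p=c+d*s[0];q=e+f*s[1];return ((p+q)/2).round(1),np.linalg.norm(p-q).round(1)
def blobs(img,box,lo,hi,amin=8):
    x0,y0,x1,y1=box;h=cv2.cvtColor(img[y0:y1,x0:x1],cv2.COLOR_BGR2HSV)
    m=cv2.inRange(h,np.array(lo),np.array(hi));n,_,st,ce=cv2.connectedComponentsWithStats(m)
    return [(int(st[k,4]),(ce[k]+[x0,y0]).round(1),(st[k,:4]+[x0,y0,0,0]).tolist()) for k in range(1,n) if st[k,4]>=amin]
E
python3 - <<'E'
from h import *
S,D=camera_info("scene"),camera_info("side");a=cv2.imread("pics/scene0.png");b=cv2.imread("pics/side0.png")
bx={"s":(240,170,420,290),"d":(270,145,430,280)}
for nm,img,i,box in(("scene",a,S,bx["s"]),("side",b,D,bx["d"])):
    for c,lo,hi in(("blue",(100,100,60),(130,255,255)),("red",(0,150,80),(6,255,255)),("red2",(172,150,80),(180,255,255)),("orange",(7,170,100),(18,255,255)),("brass",(19,100,80),(32,255,255))):
        for q in blobs(img,box,lo,hi): print(nm,c,q)
def crop(im,x0,y0,w,h):return cv2.resize(im[y0:y0+h,x0:x0+w],None,fx=4,fy=4,interpolation=cv2.INTER_CUBIC)
cv2.imwrite("pics/c1.png",np.vstack([crop(a,235,170,190,75+37)[:, :], ])) 
v=np.vstack([crop(a,235,175,195,72),crop(b,262,150,195,72)]);cv2.imwrite("pics/c2.png",cv2.resize(v,(780,576)))
E
```

```text
scene blue (48, array([260.8, 192.1]), [255, 189, 12, 7])
scene red (35, array([280.5, 199. ]), [275, 196, 11, 7])
scene orange (129, array([324.3, 201. ]), [314, 193, 22, 13])
scene orange (182, array([281. , 266.6]), [269, 255, 26, 19])
scene brass (8, array([260.5, 192.5]), [259, 192, 4, 2])
scene brass (11, array([280., 199.]), [278, 198, 5, 3])
scene brass (184, array([385.3, 240. ]), [378, 231, 16, 17])
side blue (44, array([294.7, 162.3]), [289, 159, 12, 8])
side red (12, array([306.6, 174.2]), [305, 171, 6, 6])
side red (16, array([314.1, 173.3]), [312, 171, 5, 6])
side orange (133, array([344.2, 183.9]), [333, 176, 24, 14])
side orange (78, array([275. , 238.8]), [270, 229, 10, 18])
side brass (10, array([295. , 162.5]), [293, 162, 5, 2])
side brass (13, array([310.3, 173. ]), [308, 172, 5, 3])
side brass (8, array([344.5, 185. ]), [341, 185, 8, 1])
side brass (207, array([387.2, 240.2]), [379, 230, 17, 19])
```

View pics/c2.png

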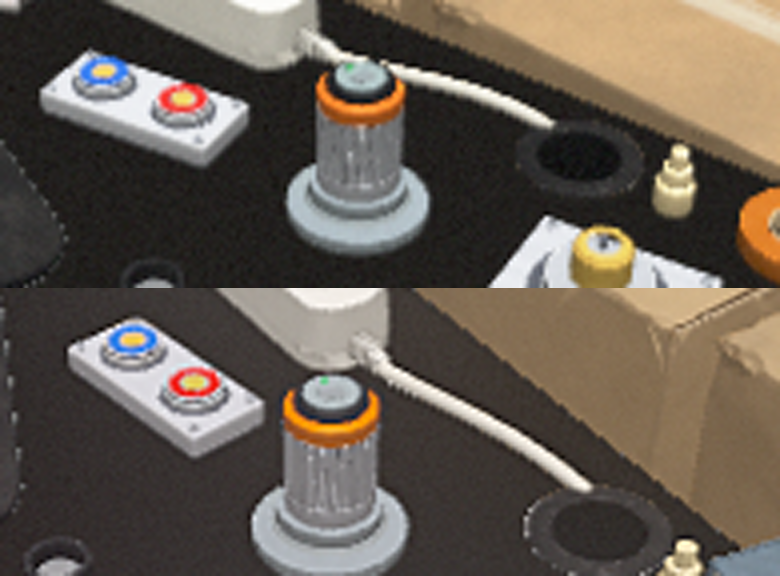

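The crop shows the blue contact at scene (260.5,192.5), the red at (280,199), the cap top centre at (325.5,193.7) and the spigot top near (386,235). The monitor foot is left of these, and the adapter stands behind the fixture.

Run:
```python
from h import *
S,D=camera_info("scene"),camera_info("side")
for n,u,v,z in(("blue",(260.7,192.3),(295,162.4),26),("red",(280.2,199),(310.3,173),26),("cap",(325.5,193.7),(345,176),81),("spig",(386,235),(387,234.3),62)):
    print(n,z,two(S,u,D,v),onz(S,u,z),onz(D,v,z))
```

```text
blue 26 (array([454.8, -27.8,  26.2]), np.float64(0.5)) [454.6 -28.   26. ] [455.1 -27.2  26. ]
red 26 (array([463.3, -75.6,  25.2]), np.float64(0.4)) [462.2 -76.7  26. ] [462.9 -76.3  26. ]
cap 81 (array([ 472.8, -185.7,   80.9]), np.float64(0.2)) [ 472.6 -185.8   81. ] [ 472.8 -185.7   81. ]
spig 62 (array([ 455.8, -332.1,   65.1]), np.float64(0.6)) [ 459.6 -330.1   62. ] [ 457.7 -329.8   62. ]
```

```bash
cat >> h.py <<'E'
from scipy.spatial.transform import Rotation as Ro
def shift(target,s=None):
    s=s or get_state();R=Ro.from_rotvec(s["eef_rot"]).as_matrix()
    return (R.T@(np.array(target,float)-s["eef_pos"])).round(1)
E
python3 - <<'E'
from h import *
S,D=camera_info("scene"),camera_info("side");s=get_state()
print(Ro.from_rotvec(s["eef_rot"]).as_matrix().round(3))
print("cab top corner",two(S,(492,176),D,(533,193)),"near corner",two(S,(447,210),D,(440,214)),"drawer",two(S,(433,246),D,(417,262)))
for t in((150,503,520),(330,330,520),(440,100,520),(472,-186,400)):print(t,shift(t,s))
E
```

```text
[[-0.958  0.286 -0.   ]
 [ 0.286  0.958 -0.001]
 [ 0.    -0.001 -1.   ]]
cab top corner (array([ 634.4, -436.8,  141.3]), np.float64(0.9)) near corner (array([ 465.6, -423.7,  161.6]), np.float64(7.7)) drawer (array([ 430.7, -428.5,  105.4]), np.float64(6.4))
(150, 503, 520) [  -0.    -0.  -314.8]
(330, 330, 520) [-222.  -114.4 -314.7]
(440, 100, 520) [-393.1 -303.4 -314.5]
(472, -186, 400) [-505.5 -568.2 -194.2]
```

Call:
{"name": "apply_moves", "arguments": {"series": [[[100,0,0,-60,0],[100,0,0,-120,0],[100,0,0,-180,0],[100,0,0,-240,0],[100,0,0,-300,0],[100,0,0,-310,0]]]}}

```text
time_s: 0.85
eef_pos: [150.2, 503.4, 518.3]
eef_rot: [0.454, 3.108, 0.006]
force: [0.2, 0.5, -0.5]
opening: 85.3
grasp_force: 0.0
```

Call:
{"name": "apply_moves", "arguments": {"series": [[[100,-50,-26,0,0],[100,-100,-52,0,0],[100,-150,-78,0,0],[100,-200,-104,0,0],[100,-245,-140,0,0],[100,-285,-180,0,0],[100,-320,-220,0,0],[100,-355,-260,0,0],[100,-390,-300,0,0],[100,-390,-300,0,0]]]}}

```text
time_s: 2.1
eef_pos: [439.2, 101.3, 514.8]
eef_rot: [-0.461, -3.106, 0.001]
force: [-0.7, 1.0, -0.7]
opening: 85.7
grasp_force: 0.0
```

Run:
```python
from h import *
s=get_state();print(s["q"].round(3),s["eef_pos"],s["eef_rot"],shift((472,-186,518),s),shift((472,-186,150),s))
```

```text
[ 6.500e-02  2.040e-01  5.490e-01  1.918e+00 -1.000e-03  3.590e-01] [439.18090837 101.25779267 514.82600495] [-4.61110686e-01 -3.10606036e+00  1.44893114e-03] [-114.9 -265.3   -3. ] [-115.3 -264.9  365. ]
```

Call:
{"name": "apply_moves", "arguments": {"series": [[[100,-24,-53,0,0],[100,-48,-106,0,0],[100,-72,-159,0,0],[100,-96,-212,0,0],[100,-115,-265,0,0],[100,-115,-265,60,0],[100,-115,-265,120,0],[100,-115,-265,180,0],[100,-115,-265,240,0],[100,-115,-265,240,0]]]}}

```text
time_s: 3.35
eef_pos: [469.0, -179.7, 271.6]
eef_rot: [-0.451, -3.099, -0.006]
force: [0.2, -0.1, 1.0]
opening: 85.4
grasp_force: 0.0
```

Run:
```python
from h import *
s=get_state();i=camera_info("wrist");p=read_camera("wrist");cv2.imwrite("pics/w1.png",p)
print(s["q"].round(3),s["eef_pos"],s["force"],i)
for n,X in(("cap",(472.7,-185.7,81)),("blue",(454.8,-27.6,26)),("red",(462.7,-76.4,26)),("spig",(458.5,-330,62))):print(n,proj(i,X))
```

```text
[-0.512  0.228 -0.064  1.289  0.    -0.223] [ 469.02250106 -179.72187804  271.58557579] [ 0.24342398 -0.14998984  1.03108157] {'fx': 349.62892358509964, 'fy': 349.62892358509964, 'cx': 319.8207109877151, 'cy': 202.94968381942854, 'R': array([[ 0.28599047,  0.95822823,  0.00284754],
       [ 0.91540723, -0.27408627,  0.29479878],
       [ 0.28326498, -0.08170298, -0.95555511]]), 't': array([  37.6706136 , -535.84609454,  295.96643981])}
cap [315.2 176. ]
blue [442.7 112.3]
red [402.7 131.3]
spig [189.  196.4]
```

View pics/w1.png

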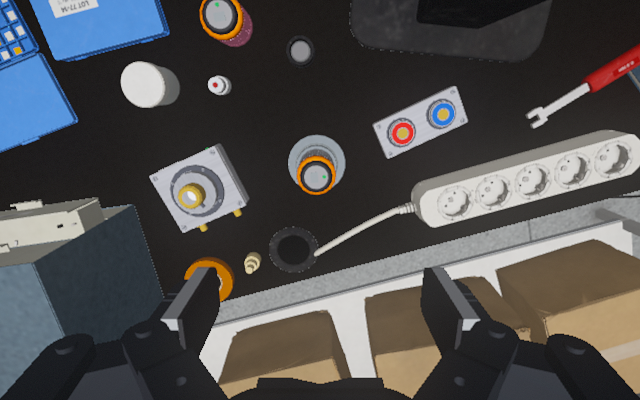

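The wrist view shows everything close to its prediction: cap near (316,178), blue (443,114), red (402,132), spigot (191,194). I'll refine by mask.

Run:
```python
from h import *
i=camera_info("wrist");p=cv2.imread("pics/w1.png");s=get_state()
for c,box,lo,hi,z in(("blue ring",(420,90,465,140),(100,120,80),(130,255,255),26),("red ring",(380,110,425,155),(0,150,80),(5,255,255),26),("brass",(380,90,465,155),(15,90,90),(35,255,255),26),("orange",(290,145,345,205),(5,170,100),(18,255,255),70),("spig",(170,170,215,215),(19,80,80),(35,255,255),62)):
    for q in blobs(p,box,lo,hi,10): 
        b=q[2];m=(b[0]+b[2]/2-.5,b[1]+b[3]/2-.5);print(c,q[0],q[1],b,onz(i,q[1],z),onz(i,m,z))
g=cv2.cvtColor(p,cv2.COLOR_BGR2HSV)
# dark cap ring + grey cap top: all inside orange
m=cv2.inRange(g[150:205,290:345],(5,170,100),(18,255,255));c=max(cv2.findContours(m,0,2)[0],key=cv2.contourArea)
print("orange circle",cv2.fitEllipse(c))
cv2.imwrite("pics/w1c.png",np.hstack([cv2.resize(p[145:205,285:345],(400,400),interpolation=2),cv2.resize(p[165:225,165:225],(400,400),interpolation=2)]))
```

```text
blue ring 243 [442.7 114. ] [432, 103, 22, 23] [461.5 -29.5  26. ] [461.5 -29.7  26. ]
red ring 212 [402.4 132.8] [392, 123, 21, 21] [469.2 -79.   26. ] [469.3 -79.5  26. ]
brass 75 [442.8 114. ] [438, 109, 10, 10] [461.6 -29.4  26. ] [460.9 -29.6  26. ]
brass 70 [402.1 133. ] [398, 129, 9, 9] [469.3 -79.4  26. ] [469.3 -79.5  26. ]
orange 376 [316.3 174.7] [297, 156, 39, 39] [ 478.9 -187.7   70. ] [ 479.2 -188.1   70. ]
spig 374 [192.6 194.4] [178, 183, 28, 26] [ 462.3 -329.7   62. ] [ 463.2 -331.4   62. ]
orange circle ((25.81993293762207, 25.104223251342773), (37.61546325683594, 39.1458625793457), 175.95901489257812)
```

View pics/w1c.png

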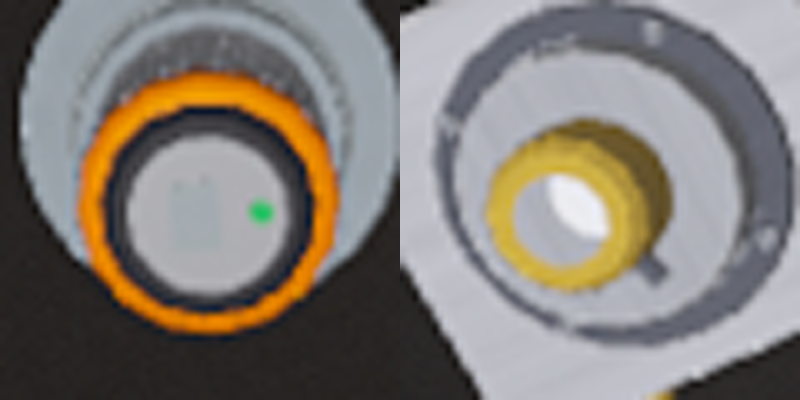

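The crop shows a green lamp on the cap, and the index pin jutting from the spigot at the lower right, near pixel (202,205). The arm was still settling when the picture was taken, so I'll redo the numbers with the pose read at that moment.

Run:
```python
from h import *
j=camera_info("wrist");s=get_state();print(s["eef_pos"],s["eef_rot"],s["q"])
i={'fx': 349.62892358509964, 'fy': 349.62892358509964, 'cx': 319.8207109877151, 'cy': 202.94968381942854, 'R': [[ 0.28599047,  0.95822823,  0.00284754],[ 0.91540723, -0.27408627,  0.29479878],[ 0.28326498, -0.08170298, -0.95555511]],'t':[37.6706136 , -535.84609454,  295.96643981]}
print("cam now",-np.array(j["R"]).T@j["t"],"then",-np.array(i["R"]).T@i["t"])
p=read_camera("wrist");cv2.imwrite("pics/w2.png",p)
for nm,k,im in(("then",i,cv2.imread("pics/w1.png")),("now",j,p)):
  for c,r,lo,hi,z in(("blue",(442,114),(100,120,80),(130,255,255),26),("red",(402,133),(0,150,80),(5,255,255),26),("orange",(316,174),(5,170,100),(18,255,255),74),("spig",(192,194),(19,80,80),(35,255,255),60)):
    x,y=r;q=max(blobs(im,(x-28,y-28,x+28,y+28),lo,hi,10),key=lambda q:q[0]);b=q[2]
    print(nm,c,q[1],onz(k,(b[0]+b[2]/2-.5,b[1]+b[3]/2-.5),z))
  print("cap",onz(k,(316,177.2),81),"spig top",onz(k,(190.3,198),62))
```

```text
[ 471.76246423 -181.39875574  275.60557907] [-4.51928365e-01 -3.10620055e+00 -1.90067289e-03] [-5.11936454e-01  2.26887107e-01 -5.56634371e-02  1.29118906e+00
  1.64680820e-04 -2.22979531e-01]
cam now [ 397.56564119 -159.83985188  444.12629617] then [ 395.90702497 -158.78376263  440.67175031]
then blue [442.7 114. ] [456.6 -28.2  26. ]
then red [402.4 132.8] [464.4 -77.7  26. ]
then orange [316.3 174.7] [ 473.4 -185.1   74. ]
then spig [192.6 194.4] [ 458.7 -327.8   60. ]
cap [ 474.2 -185.3   81. ] spig top [ 460.7 -329.4   62. ]
now blue [443.4 109.4] [456.8 -27.7  26. ]
now red [403.  128.4] [464.  -77.2  26. ]
now orange [317.4 169.6] [ 473.3 -185.2   74. ]
now spig [194.4 189.6] [ 458.5 -328.3   60. ]
cap [ 479.1 -188.    81. ] spig top [ 465.6 -333.9   62. ]
```

Run:
```python
from h import *
s=get_state();print(s["eef_pos"],shift((473.2,-185.4,35)))
```

```text
[ 473.55526444 -182.56286627  277.88781632] [  0.   -2.7 242.9]
```

Call:
{"name": "apply_moves", "arguments": {"series": [[[100,0,-3,60,0],[100,0,-3,115,0],[100,0,-3,160,0],[100,0,-3,190,0],[100,0,-3,210,0],[100,0,-3,225,0],[100,0,-3,235,0],[100,0,-3,240,0],[100,0,-3,240,0],[100,0,-3,240,0]]]}}

```text
time_s: 4.7
eef_pos: [472.0, -185.7, 36.2]
eef_rot: [0.453, 3.108, -0.0]
force: [0.5, -0.4, -0.0]
opening: 85.5
grasp_force: 0.0
```

Run:
```python
from h import *
s=get_state();print(s["eef_pos"],shift((473.2,-185.4,35)),s["force"],s["q"])
```

```text
[ 472.01123709 -185.70879703   36.20602115] [-1.1  0.6  1.2] [ 0.4626685  -0.43623885 -0.02764874] [-5.19072280e-01  4.21840295e-01 -4.54020039e-01  6.94169973e-01
  1.63120379e-05 -2.29291355e-01]
```

Call:
{"name": "apply_moves", "arguments": {"series": [[[40,-1,0.5,0,0],[0,-1,0.5,0,0],[0,-1,0.5,0,0],[0,-1,0.5,0,0],[0,-1,0.5,0,0],[0,-1,0.5,0,0],[0,-1,0.5,0,0]]], "force": 45}}

```text
time_s: 5.58
eef_pos: [473.0, -185.4, 36.2]
eef_rot: [0.453, 3.108, -0.0]
force: [-1.2, 0.9, 5.4]
opening: 40.3
grasp_force: 44.8
```

Call:
{"name": "apply_moves", "arguments": {"series": [[[0,0,0,-5,0],[0,0,0,-20,0],[0,0,0,-40,0],[0,0,0,-64,0],[0,0,0,-64,0],[0,0,0,-64,0],[0,0,0,-64,0]]]}}

```text
time_s: 6.45
eef_pos: [472.1, -185.0, 98.9]
eef_rot: [-0.453, -3.107, -0.001]
force: [-0.4, 0.1, -0.5]
opening: 40.1
grasp_force: 45.6
```

Run:
```python
from h import *
s=get_state();S,D=camera_info("scene"),camera_info("side");a=read_camera("scene");b=read_camera("side")
print(s["eef_pos"],s["force"],s["torque"],s["opening"],s["grasp_force"])
cv2.imwrite("pics/g.png",np.hstack([cv2.resize(a[130:270,230:430],(400,280)),cv2.resize(b[110:250,260:460],(400,280))]))
print(shift((456,-28,100)))
i=camera_info("wrist");w=read_camera("wrist");cv2.imwrite("pics/w3.png",w)
q=max(blobs(w,(100,60,420,260),(100,120,80),(130,255,255),10),key=lambda q:q[0]) if 0 else None
```

```text
[ 472.13536875 -184.98835197   98.92454746] [-0.36488308  0.12237451 -0.50279879] [-0.01910303  0.01179463 -0.00897747] 40.10546188918507 45.61728358268738
[ 60.5 145.8  -0.8]
```

View pics/g.png

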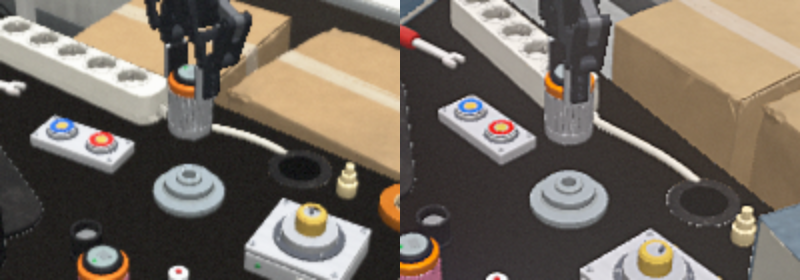

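Call:
{"name": "apply_moves", "arguments": {"series": [[[0,15,36,-1,0],[0,30,73,-1,0],[0,45,110,-1,0],[0,60.3,145.8,-1,0],[0,60.3,145.8,20,0],[0,60.3,145.8,35,0],[0,60.3,145.8,42,0],[0,60.3,145.8,46,0],[0,60.3,145.8,46,0],[0,60.3,145.8,46,0]]]}}

```text
time_s: 7.85
eef_pos: [457.0, -28.5, 54.1]
eef_rot: [0.454, 3.108, -0.0]
force: [-0.8, 0.9, -1.7]
opening: 39.9
grasp_force: 45.8
```

Run:
```python
from h import *
s=get_state();print(s["eef_pos"],s["force"])
a=read_camera("scene");b=read_camera("side")
print(shift((456,-28,45.5)))
cv2.imwrite("pics/b.png",np.hstack([cv2.resize(a[140:240,215:345],(400,308)),cv2.resize(b[115:215,245:375],(400,308))]))
```

```text
[456.98173138 -28.53162104  54.07214236] [-0.76368383  0.8691319  -1.7217863 ]
[1.  0.2 8.6]
```

View pics/b.png

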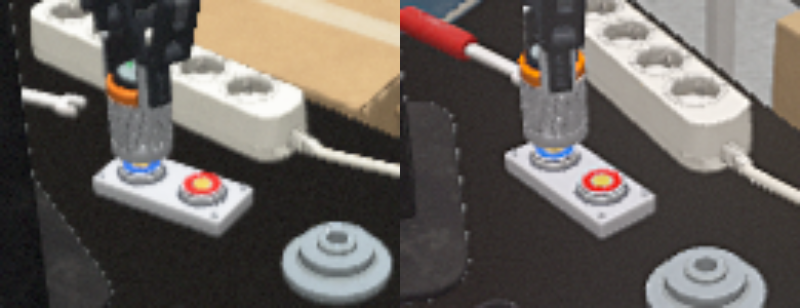

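The tip sits over the blue ring's brass contact in both views. Lowering gently.

Call:
{"name": "apply_moves", "arguments": {"series": [[[0,0.5,0,3,0],[0,0.5,0,5,0],[0,0.5,0,6.5,0],[0,0.5,0,7.5,0],[0,0.5,0,8.5,0],[0,0.5,0,8.5,0],[0,0.5,0,8.5,0],[0,0.5,0,8.5,0]]]}}

```text
time_s: 8.95
eef_pos: [456.2, -28.2, 45.2]
eef_rot: [0.454, 3.109, -0.0]
force: [-0.7, 0.0, 0.0]
opening: 39.9
grasp_force: 45.9
```

Run:
```python
from h import *
for k in range(3):
    s=get_state();print(s["eef_pos"],s["force"]);w=read_camera(["scene","side","wrist"][k]);cv2.imwrite(f"pics/t{k}.png",w)
```

```text
[456.1749478  -28.24252008  45.24462625] [-0.67786951  0.02836449  0.02082917]
[456.20300629 -28.23382859  45.26291988] [0.22173057 0.04202846 0.13897914]
[456.20078448 -28.2379606   45.23339054] [-0.03843402  0.33105643  0.38019945]
```

Call:
{"name": "apply_moves", "arguments": {"series": [[[0,0,0,-4,0],[0,0,0,-10,0],[0,0,0,-20,0],[0,0,0,-25,0],[0,0,0,-25,0],[0,0,0,-25,0]]]}}

```text
time_s: 9.85
eef_pos: [456.0, -28.2, 70.1]
eef_rot: [-0.454, -3.109, -0.0]
force: [0.3, -0.0, -1.5]
opening: 40.2
grasp_force: 45.8
```

Run:
```python
from h import *
for k in range(4):
    s=get_state();print(s["eef_pos"],s["force"]);w=read_camera("scene")
print(shift((463.7,-77.2,45)))
```

```text
[456.04756412 -28.19364001  70.1067349 ] [ 0.25646049 -0.01307712 -1.5299393 ]
[455.9419635  -28.19007968  70.02931456] [ 0.30052793 -0.48947362 -0.68571478]
[455.94618466 -28.18895236  69.9959888 ] [ 0.04240124 -0.76370504 -0.94811956]
[455.91250555 -28.18871836  69.96309325] [ 0.33230288  0.70843103 -1.66684682]
[-21.4 -44.7  25. ]
```

Call:
{"name": "apply_moves", "arguments": {"series": [[[0,-10,-22,0,0],[0,-21.4,-44.7,0,0],[0,-21.4,-44.7,8,0],[0,-21.4,-44.7,16,0],[0,-21.4,-44.7,20,0],[0,-21.4,-44.7,22,0],[0,-21.4,-44.7,24,0],[0,-21.4,-44.7,25,0],[0,-21.4,-44.7,25,0],[0,-21.4,-44.7,25,0]]]}}

```text
time_s: 11.3
eef_pos: [464.0, -77.2, 45.4]
eef_rot: [0.454, 3.108, 0.0]
force: [-0.4, 1.8, 1.1]
opening: 40.1
grasp_force: 46.0
```

Run:
```python
from h import *
for k in range(4):
    s=get_state();print(s["eef_pos"],s["force"]);w=read_camera(["scene","side","scene","side"][k]);cv2.imwrite(f"pics/r{k}.png",w)
```

```text
[464.01937703 -77.19423514  45.36190632] [-0.44721305  1.82658087  1.06584025]
[463.98062227 -77.20334804  45.31343342] [-0.48835252  0.19154681 -0.60924425]
[463.93203919 -77.18224143  45.28843669] [-0.69739714  1.65405834  1.03304334]
[463.96073078 -77.19316599  45.29334545] [-0.74381381  0.5826199   0.08231945]
```

Call:
{"name": "apply_moves", "arguments": {"series": [[[0,0,0,-5,0],[0,0,0,-20,0],[0,0,0,-45,0],[0,0,0,-65,0],[0,-23,-35,-65,0],[0,-46,-68,-65,0],[0,-69.8,-101.5,-65,0],[0,-69.8,-101.5,-65,0],[0,-69.8,-101.5,-65,0],[0,-69.8,-101.5,-65,0]]]}}

```text
time_s: 12.75
eef_pos: [501.3, -193.5, 110.3]
eef_rot: [-0.452, -3.108, -0.0]
force: [-1.0, -0.5, -1.5]
opening: 39.9
grasp_force: 46.0
```

Run:
```python
from h import *
import json
for k in range(4): read_camera("scene")
s=get_state();i=camera_info("wrist");p=read_camera("wrist");cv2.imwrite("pics/ws.png",p)
json.dump({k:np.array(v).tolist() for k,v in i.items()},open("ws.json","w"))
print(s["eef_pos"],proj(i,(473,-185.4,26)),proj(i,(473,-185.4,20)),shift((488.3,-338.4,146)))
x,y=proj(i,(473,-185.4,26)).astype(int)
cv2.imwrite("pics/wsc.png",cv2.resize(p[y-70:y+70,x-90:x+90],(720,560),interpolation=2))
```

```text
[ 501.71309599 -193.8237292   110.3494415 ] [320.1 160. ] [320.1 158.5] [ -28.3 -142.3  -35.6]
```

View pics/wsc.png

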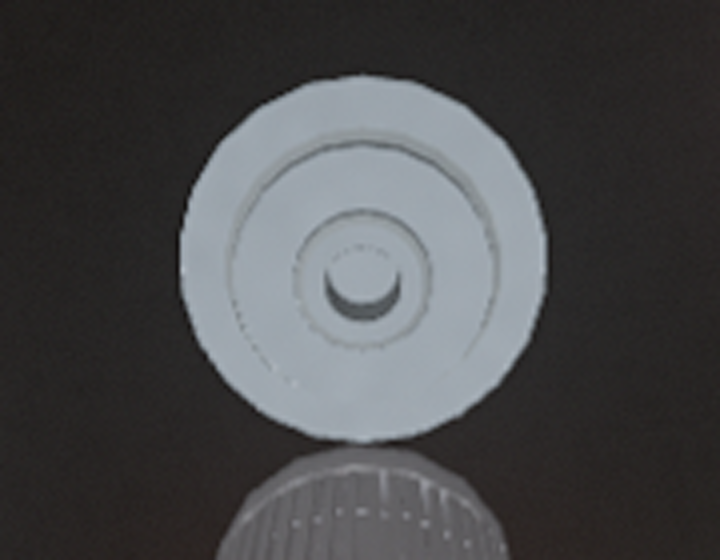

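The boss shows centred at full-image pixel (320.9,160.1) against a prediction of (320.1,160.0), so wrist camera and grasp agree to about 0.6 mm. Now the same view of the port.

Call:
{"name": "apply_moves", "arguments": {"series": [[[0,-6,-28,-36,0],[0,-12,-57,-36,0],[0,-18,-86,-36,0],[0,-24,-115,-36,0],[0,-28.3,-142.3,-36,0],[0,-28.3,-142.3,-36,0],[0,-28.3,-142.3,-36,0],[0,-28.3,-142.3,-36,0]]]}}

```text
time_s: 14.0
eef_pos: [488.4, -337.9, 146.3]
eef_rot: [-0.452, -3.109, -0.0]
force: [-0.4, -0.2, -2.2]
opening: 39.8
grasp_force: 46.1
```

Run:
```python
from h import *
import json
for k in range(4): read_camera("scene")
s=get_state();i=camera_info("wrist");p=read_camera("wrist");cv2.imwrite("pics/wp.png",p)
json.dump({k:np.array(v).tolist() for k,v in i.items()},open("wp.json","w"))
u=proj(i,(459.3,-329.8,62));print(s["eef_pos"],s["q"],u)
x,y=u.astype(int);print(x,y)
for q in blobs(p,(x-45,y-45,x+45,y+45),(17,80,80),(35,255,255),20):print(q)
cv2.imwrite("pics/wpc.png",cv2.resize(p[y-50:y+50,x-60:x+60],(720,600),interpolation=2))
```

```text
[ 488.39825457 -338.37562956  146.32478371] [-7.28916340e-01  4.58048070e-01 -6.24879257e-02  1.05016341e+00
  2.90207274e-05 -4.39801860e-01] [320.1 159.5]
320 159
(710, array([318.8, 157.8]), [301, 140, 36, 38])
(23, array([363.1, 189.5]), [361, 186, 4, 9])
```

View pics/wpc.png

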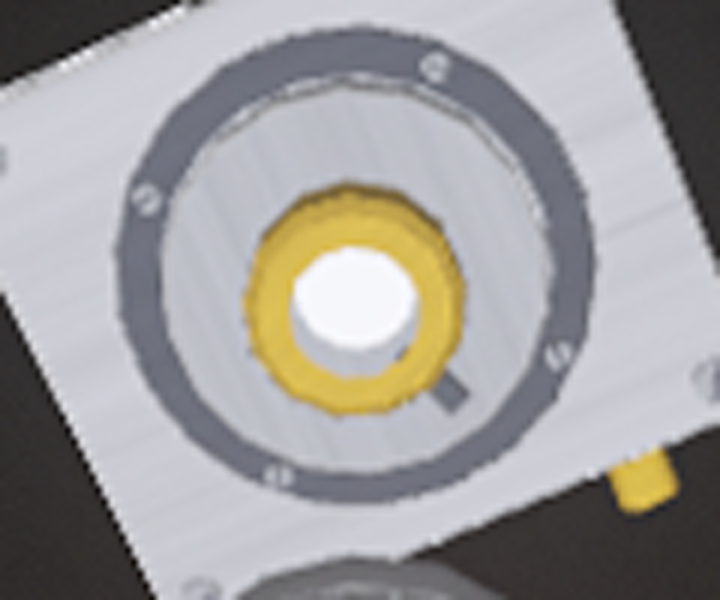

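The picture shows the bore centred near full pixel (318.7,160.7), with the pin pointing to the lower right, its end near crop (455,402).

Run:
```python
from h import *
import json
i=json.load(open("wp.json"));j=json.load(open("ws.json"))
b=onz(j,(320.5,159.75),26);p=onz(i,(318.7,160.7),62);print("boss",b,"spig",p)
f=lambda u,v:(260+(u+.5)/6-.5,109+(v+.5)/6-.5)
t=onz(i,f(455,402),53);d=(t-p)[:2];print("pin end",t,np.hypot(*d),np.degrees(np.arctan2(d[1],d[0])))
s=get_state();R=Ro.from_rotvec(s["eef_rot"]).as_matrix();print("pin tool dir",R.T@np.r_[d,0])
print(s["eef_pos"],shift((p[0],p[1],100)))
a=cv2.imread("pics/r0.png");print(proj(camera_info("scene"),(p[0],p[1],62)),blobs(a,(360,215,410,265),(19,90,80),(35,255,255),30))
```

```text
boss [ 472.9 -185.1   26. ] spig [ 459.9 -331.1   62. ]
pin end [ 476.2 -322.6   53. ] 18.38314445354767 27.540797364372775
pin tool dir [-1.31982874e+01  1.27962967e+01  1.06541486e-03]
[ 488.36804732 -338.48172867  146.30975156] [29.4 -1.  46.3]
[386.6 235.2] [(184, array([385.3, 240. ]), [378, 231, 16, 17])]
```

Call:
{"name": "apply_moves", "arguments": {"series": [[[0,10,-0.4,0,0],[0,20,-0.8,10,0],[0,29.4,-1,20,0],[0,29.4,-1,45,0],[0,29.4,-1,55,0],[0,29.4,-1,60,0],[0,29.4,-1,62,0],[0,29.4,-1,62,0],[0,29.4,-1,62,0],[0,29.4,-1,62,0]]]}}

```text
time_s: 15.5
eef_pos: [459.9, -331.5, 84.5]
eef_rot: [0.454, 3.108, -0.0]
force: [-0.9, 0.3, -0.7]
opening: 40.0
grasp_force: 46.1
```

Run:
```python
from h import *
for k in range(3):
    s=get_state();print(s["eef_pos"],s["force"],s["torque"]);w=read_camera(["scene","side"][k%2]);cv2.imwrite(f"pics/p{k}.png",w)
print(shift((460,-331.3,74)))
```

```text
[ 459.92422637 -331.54026525   84.51082188] [-0.90117819  0.33484097 -0.70746525] [0.09202512 0.00893697 0.02093411]
[ 459.87924561 -331.51994736   84.43295593] [ 4.07707337e-04  4.94752683e-01 -3.99270447e-01] [ 0.05172563 -0.0460351   0.03936697]
[ 459.84471704 -331.46672698   84.35479221] [ 0.47944198  0.42185252 -1.72932495] [-0.03252549 -0.02839438  0.02478875]
[-0.1  0.2 10.3]
```

Call:
{"name": "apply_moves", "arguments": {"series": [[[0,-0.1,0.2,3,0],[0,-0.1,0.2,6,0],[0,-0.1,0.2,8,0],[0,-0.1,0.2,10,0],[0,-0.1,0.2,10.5,0],[0,-0.1,0.2,10.5,0]]]}}

```text
time_s: 16.4
eef_pos: [459.9, -331.2, 73.7]
eef_rot: [-0.454, -3.109, 0.0]
force: [0.2, 0.1, -1.2]
opening: 40.4
grasp_force: 46.1
```

The rim is over the spigot without contact. Down onto the pin.

Call:
{"name": "apply_moves", "arguments": {"series": [[[0,0,0,1.5,0],[0,0,0,2.5,0],[0,0,0,3.3,0],[0,0,0,4,0],[0,0,0,4.5,0],[0,0,0,4.5,0],[0,0,0,4.5,0]]]}}

```text
time_s: 17.27
eef_pos: [460.0, -331.3, 69.3]
eef_rot: [0.454, 3.108, -0.0]
force: [-1.6, 0.2, 3.9]
opening: 40.2
grasp_force: 46.6
```

Run:
```python
from h import *
for k in range(4):
    s=get_state();print(s["eef_pos"],s["force"],s["torque"],s["q"][5]);read_camera("scene")
```

```text
[ 459.97073041 -331.31503141   69.33544544] [-1.63881743  0.21958721  3.94277486] [ 0.27171156  0.17466193 -0.01185299] -0.4633318646200714
[ 459.99201686 -331.30912127   69.32366932] [-0.83259165  0.80812799  3.52941716] [0.23644825 0.17172947 0.08490389] -0.46335722090149295
[ 459.96521448 -331.31664716   69.32486846] [-0.99528732  0.6979501   3.97197155] [0.19242894 0.14536459 0.03878103] -0.463363167672949
[ 459.97937359 -331.30464275   69.28291245] [-1.77953881 -0.36611363  4.25359666] [0.15234957 0.14069068 0.04145132] -0.46333926387208074
```

Contact at about 5 N. Pressing 1 mm more, then turning in 5° steps.

Call:
{"name": "apply_moves", "arguments": {"series": [[[0,0,0,1,0],[0,0,0,1,0],[0,0,0,1,0.043],[0,0,0,1,0.087],[0,0,0,1,0.087],[0,0,0,1,0.087]]]}}

```text
time_s: 18.23
eef_pos: [459.8, -330.6, 68.1]
eef_rot: [-0.588, -3.086, -0.002]
force: [-1.7, 2.3, 6.0]
opening: 40.0
grasp_force: 46.7
```

Call:
{"name": "apply_moves", "arguments": {"series": [[[0,0,0,0,0.043],[0,0,0,0,0.087],[0,0,0,0,0.087],[0,0,0,0,0.087]]]}}

```text
time_s: 18.73
eef_pos: [459.8, -330.6, 68.1]
eef_rot: [-0.722, -3.057, -0.002]
force: [-1.1, 3.8, 6.5]
opening: 39.6
grasp_force: 46.7
```

Call:
{"name": "apply_moves", "arguments": {"series": [[[0,0,0,0,0.043],[0,0,0,0,0.087],[0,0,0,0,0.087],[0,0,0,0,0.087]]]}}

```text
time_s: 19.23
eef_pos: [459.8, -330.7, 68.1]
eef_rot: [-0.854, -3.023, -0.001]
force: [-0.3, 3.4, 5.0]
opening: 40.2
grasp_force: 46.7
```

```bash
cat > st.py <<'E'
from h import *
F=[]
for k in range(3):
    s=get_state();F.append(np.r_[s["eef_pos"],s["force"],s["torque"]]);read_camera("scene")
print(np.mean(F,0).round(3),s["q"][5].round(3),shift((460,-331,68.1)))
E
python3 st.py
```

```text
[ 4.59831e+02 -3.30700e+02  6.81450e+01 -1.05500e+00  2.58400e+00
  5.57400e+00  6.74000e-01  1.90000e-01  2.80000e-02] -0.202 [-0.3 -0.2  0. ]
```

Call:
{"name": "apply_moves", "arguments": {"series": [[[0,0.2,0.3,0,0.043],[0,0.2,0.3,0,0.087],[0,0.2,0.3,0,0.087],[0,0.2,0.3,0,0.087]]]}}

```text
time_s: 19.88
eef_pos: [459.8, -330.5, 68.1]
eef_rot: [-0.985, -2.983, -0.001]
force: [-0.4, 2.0, 4.3]
opening: 40.1
grasp_force: 46.7
```

Call:
{"name": "apply_moves", "arguments": {"series": [[[0,0,0,0,0.043],[0,0,0,0,0.087],[0,0,0,0,0.087],[0,0,0,0,0.087]]]}}

```text
time_s: 20.38
eef_pos: [459.9, -330.5, 68.2]
eef_rot: [-1.113, -2.938, -0.001]
force: [-0.5, 2.3, 5.3]
opening: 40.0
grasp_force: 46.7
```

Call:
{"name": "apply_moves", "arguments": {"series": [[[0,0,0,0,0.043],[0,0,0,0,0.087],[0,0,0,0,0.087],[0,0,0,0,0.087]]]}}

```text
time_s: 20.88
eef_pos: [459.9, -330.5, 68.2]
eef_rot: [-1.24, -2.886, -0.001]
force: [-1.3, 1.8, 5.9]
opening: 40.2
grasp_force: 46.7
```

Call:
{"name": "apply_moves", "arguments": {"series": [[[0,0,0,0,0.043],[0,0,0,0,0.087],[0,0,0,0,0.087],[0,0,0,0,0.087]]]}}

```text
time_s: 21.38
eef_pos: [459.9, -330.5, 68.2]
eef_rot: [-1.364, -2.83, -0.001]
force: [-1.6, 2.1, 5.0]
opening: 39.9
grasp_force: 46.6
```

Call:
{"name": "apply_moves", "arguments": {"series": [[[0,0,0,0,0.043],[0,0,0,0,0.087],[0,0,0,0,0.087],[0,0,0,0,0.087]]]}}

```text
time_s: 21.88
eef_pos: [460.0, -330.8, 68.2]
eef_rot: [1.485, 2.768, 0.0]
force: [-0.1, 2.5, 5.2]
opening: 40.0
grasp_force: 46.6
```

Call:
{"name": "apply_moves", "arguments": {"series": [[[0,0,0,0,0.043],[0,0,0,0,0.087],[0,0,0,0,0.087],[0,0,0,0,0.087]]]}}

```text
time_s: 22.38
eef_pos: [459.7, -330.9, 67.9]
eef_rot: [-1.604, -2.701, 0.0]
force: [-0.3, -0.2, -1.3]
opening: 40.1
grasp_force: 46.1
```

The force fell to the free value, so a keyway has dropped over the pin. Checking the moment before pushing home.

```bash
python3 st.py
```

```text
[ 4.59777e+02 -3.30867e+02  6.79690e+01 -1.98000e-01  8.10000e-02
 -1.60800e+00 -1.90000e-02  7.00000e-03 -2.50000e-02] 0.319 [-0.2  0.1  0. ]
```

Call:
{"name": "apply_moves", "arguments": {"series": [[[0,0,0,2,0],[0,0,0,4,0],[0,0,0,6,0],[0,0,0,7,0],[0,0,0,7,0],[0,0,0,7,0]]]}}

```text
time_s: 23.28
eef_pos: [460.0, -330.9, 61.3]
eef_rot: [1.605, 2.7, -0.0]
force: [0.4, 0.1, 0.1]
opening: 39.7
grasp_force: 46.2
```

```bash
python3 st.py
```

```text
[ 4.59989e+02 -3.30939e+02  6.13030e+01 -1.25000e-01  5.68000e-01
  1.06600e+00 -2.00000e-03 -5.60000e-02 -0.00000e+00] 0.32 [-0.1  0.  -6.8]
```

Call:
{"name": "apply_moves", "arguments": {"series": [[[0,0,0,1,0],[0,0,0,2,0],[0,0,0,2.5,0],[0,0,0,2.5,0],[0,0,0,2.5,0]]]}}

```text
time_s: 24.05
eef_pos: [460.0, -331.0, 58.8]
eef_rot: [1.605, 2.7, -0.0]
force: [1.5, 0.7, 4.6]
opening: 40.2
grasp_force: 46.6
```

```bash
python3 st.py
```

```text
[ 4.60021e+02 -3.30965e+02  5.88290e+01  7.33000e-01  4.30000e-01
  4.17300e+00  2.60000e-02 -5.10000e-02  1.00000e-03] 0.32 [-0.  -0.  -9.3]
```

Call:
{"name": "apply_moves", "arguments": {"series": [[[0,0,0,1,0],[0,0,0,2,0],[0,0,0,2,0],[0,0,0,2,0],[0,0,0,2,0],[0,0,0,2,0]]]}}

```text
time_s: 24.95
eef_pos: [460.1, -331.0, 56.9]
eef_rot: [1.605, 2.7, -0.0]
force: [0.4, 0.7, 6.5]
opening: 40.3
grasp_force: 46.8
```

```bash
python3 st.py; python3 st.py
python3 - <<'E'
from h import *
w=read_camera("side");a=read_camera("scene")
cv2.imwrite("pics/fin.png",np.hstack([cv2.resize(a[170:290,330:450],(400,400),interpolation=2),cv2.resize(w[170:290,330:450],(400,400),interpolation=2)]))
E
```

```text
[ 4.60068e+02 -3.31002e+02  5.69110e+01  2.57000e-01  7.74000e-01
  6.99300e+00  8.00000e-02 -8.00000e-03  3.20000e-02] 0.32 [  0.   -0.  -11.2]
[ 4.60054e+02 -3.31013e+02  5.69120e+01  2.90000e-01  1.87000e-01
  7.02400e+00  6.70000e-02 -1.10000e-02 -1.30000e-02] 0.32 [  0.   -0.1 -11.2]
```

View pics/fin.png

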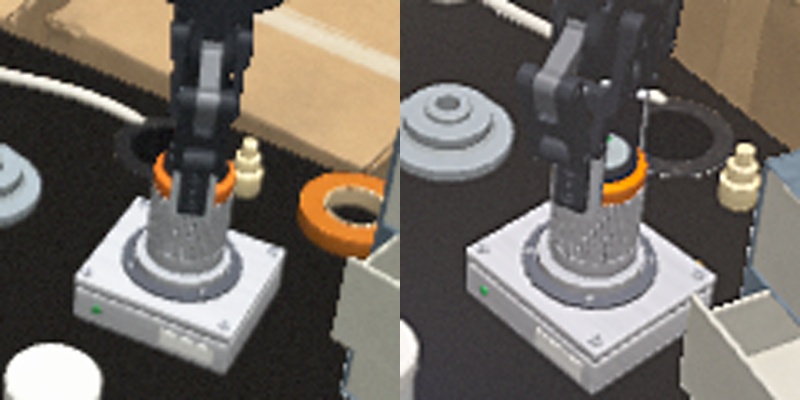

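The head sits flush on the port with the spring about 3 mm down: grasp height gives 3.3 mm, force 3.6 mm and pin height 2.5 mm. The moment about the axis is near zero, and nothing else appears disturbed. Handing in.

```bash
python3 -c "
from workcell import *
print(finish_job())"
```

```text
the job is handed in; nothing more can be done
None
```

The head was zeroed on the blue short and then the red load standard, keyed over the port's pin after about a 45° turn, and handed in while held home with the port pressed about 3 mm of its 6 mm (estimates 2.5–3.6 mm, not measured directly).

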